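# Ease the photometer's cuvette cover shut

## Robot

A 7-joint arm with a two-finger parallel gripper is mounted at the origin on the work surface. World frame = base frame: x ahead of the robot, y to its left, z up, the work surface at z = 0. Lengths are in m, angles in degrees, forces in N, time in s.
With the tool pointing down it reaches from about 0.4 to 0.925 m from the base axis. Payload 4.1 kg.
Tool frame: the origin (TCP) lies between the finger pads; the fingertips stand 25 mm ahead of it and the grasp point (between the pads) lies 6 mm ahead of it; z points along the fingers, y is the line along which they close (so a half turn about z gives the same grasp; the last joint's range is limited). The gripper opens to 85 mm and grips with 20 to 120 N. Pads are 22 mm wide; open, the fingers measure 114 mm over their backs; the gripper's body (76 mm by 85 mm) begins 54 mm behind the grasp point. The pads swing forward as they close: fully open they stand 13 mm farther back than shut.
Start: joints at [61.65, 22.827, 2.584, 88.041, -1.071, 69.15, -2.905], TCP at [0.251, -0.6, 0.256] pointing down, gripper open.
Joint ranges: [-161.44, 161.44], [-28.35, 127.94], [-78.24, 83.42], [0, 140.83], [-78.03, 258.03], [13.02, 114.36], [-168.23, 168.23]. Speed limits (degrees/s): [147.25, 147.25, 180, 180, 180, 180, 180].

## Interface

Orientations are given as [roll, pitch, yaw] about the fixed x, y, z axes, in that order (R = Rz(yaw) Ry(pitch) Rx(roll)).
In Python, from workcell import arm, viewer gives the robot as it stands.
- The arm moves only by the shell command python3 -m jog 'ROWS'. ROWS is JSON, a list of rows, each an object with "slide": the shift along the tool's x, y, z normalised to -1 to 1, where 1 is 120 mm, a list of three; "turn": the turn, a rotation vector about the tool's x, y, z normalised to -1 to 1, where 1 is pi rad, a list of three; "grip": the gripper's target within -1 to 1 (fully open at 1, half-way at 0, shut at -1). In form: [{"slide": [tx, ty, tz], "turn": [wx, wy, wz], "grip": grip}, ...]. A call has 1 to 12 rows; each row is the pose to reach, as a shift and turn from the pose commanded when the call began, along the tool's axes at that moment, turning the shorter way round; what a row does not reach only later rows make up. A row lasts 1/12 s, in which the tool goes at most 41.7 mm and 7.16 degrees, less where a joint would pass 70% of its speed; a pose out of reach is approached as far as the arm can. A call with a number of a shift or a turn outside -1 to 1 is refused whole. A call with a gripper value outside its range is refused whole. The fingers move at their own pace and stop on an object; the grip force is fixed at half the most. Time passes only in rows, so rows that repeat a pose let the fingers close. It gives the time, the measured TCP pose, the force, the opening and the grip force at its end, in the units of the state.
- arm.state(): the state, without advancing time (a new reading comes with each control period).
- viewer.snapshot(name): name is "side" or "top" or "wrist"; returns a dict with "color" (480x640x3 uint8, red, green, blue), "fx", "fy", "cx", "cy" (pixels), "world_from_camera" (4x4, takes a point from camera to world coordinates). Camera axes: x right, y down, z forward; pixel columns grow to the right and rows downward; lengths in m; the calibration is good to about 2 mm. A picture is of the moment at which its call begins. There is no depth.
- arm.job_done(): hands the job in; it is judged then, once.
The state is a dict: "t": time; "joint_pos": joint angles; "qvel": joint speeds; "tau": joint torques, N m; "position": TCP position; "ee_rot": TCP orientation; "ft_force": force on the tool from outside, world axes, zero at the start; "torque": the same for the moment, N m; "finger_gap": opening from 0.0 (shut) to 1.0 (fully open); "grip_force": force on a finger pad.
Only numpy, scipy, OpenCV 4.12 (cv2) and the standard library are available. Lean on these libraries where they do the work, as an engineer would, in place of code of your own. Each camera call takes 0.05 s, during which the arm holds its last target. There are 200 camera calls.

## Task

A cuvette is loaded in the bench photometer and its hinged cover stands open, leaning back. Using only your fingers from outside, without gripping anything, tip the cover over towards the front, catch it from below on a finger while it is still well open, and carry it gently all the way down until it is shut, never letting it drop or knock, then take your hand away. Leave the cuvette in its holder and the bottles and breath tester where they stand.

Things in the scene. Friction and masses are not known exactly. Their poses are not given: they have to be found in the camera images.
- photometer: light grey bench photometer, fixed, 300 mm deep, 340 wide, deck 125 high, 145 at the back; sloping control panel on its left half (+y), cuvette well under the cover on its right. Origin: centre of its underside, on the table; x from front to back, y to its left, z up. Its vertical front face is 150 mm before the origin. It stands with its front turned to the robot's left.
- cover (a joint): angle of the black cuvette cover, rad: 0 shut (level), 1.57 upright, 1.85 leaning back on its stop, where it settles at the start. Balance at about 1.43; below that its 0.30 kg (within 15 percent) fall shut, slowed only by a greased hinge (0.13 N m s/rad): from just past balance half way down in about 1.5 s, striking at about 1.6 rad/s if dropped. It weighs 1.4 N at the lip.
- hinge_mid (a point): middle of the cover's hinge line, which runs along the photometer's y; fixed 20 mm before and 70 mm right of the photometer's origin, 127 mm above the table. The underside of cover and lip is one plane through this line.
- cover_edge (a point): middle of the free edge of the cover's lip, on its underside, 154 mm from the hinge line. The lip (orange strip on top) is 26 mm long, 120 wide, 10 thick; the cover behind it 140 wide, 22 thick. Shut, the lip stands out 24 mm beyond the photometer's front face with free space below it. Axes move with the cover: x from edge to hinge.
- cuvette: clear square cuvette with white top, 12.5 x 12.5 x 45 mm, standing loose in the aluminium holder in the middle of the well (90 x 100 mm, 65 deep), its top 20 mm below the deck. Origin: centre of its underside.
- bottle_white: white round bottle, 68 mm diameter, 150 mm high, standing right of the photometer. Origin: centre of its underside.
- bottle_amber: amber round bottle with black cap, 60 mm diameter, 130 mm high, standing before the photometer's control panel. Origin: centre of its underside.
- breath_tester: black handheld breath tester, 147 x 56 x 24 mm, lying on the table before the photometer. Origin: centre of the underside of its case; x along its length.

How it is judged:
By the outcome, as a careful person would: the job done as asked, in the order asked, and still so for the second after the job is handed in, with the robot touching nothing.
It also fails if it takes over 54 s, if anything falls off the work surface, if the arm or the gripper's body presses on something with over 40 N, if the wrist force passes 120 N, or if a joint passes its speed limit or range.

## Working session

There is one attempt and no reset: what is moved stays moved. The work goes in short steps, Python scripts to look and compute and a shell command to move; the robot and the scene stay as the last step left them, time stands still between calls to the robot, and variables do not carry over. Pictures are saved under pics/ and viewed, at most 12 in all, crops included, and the job is handed in when it is done.

```bash
mkdir -p pics
python3 - <<'E'
from workcell import arm, viewer
import cv2
s=arm.state();print(s['t'],s['position'],s['ee_rot'],s['finger_gap'],s['ft_force'])
for n in('side','top'):
    d=viewer.snapshot(n);cv2.imwrite(f'pics/{n}0.png',d['color'][:,:,::-1]);print(n,d['fx'],d['fy'],d['cx'],d['cy'],d['world_from_camera'])
E
```

```text
0.0 [ 0.25037276 -0.59919288  0.25527645] [-1.79887544e+02  7.81660899e-03  2.26802911e+01] 1.002663134535913 [ 0.51216904  1.06600644 -0.00419107]
side 605.6798234099002 605.6798234099002 315.2769298598194 241.57813268791202 [[-0.94440267 -0.231671    0.23330697  0.26193896]
 [-0.32818708  0.62122471 -0.71159898  0.96463787]
 [ 0.01992079 -0.74860431 -0.6627177   0.91764518]
 [ 0.          0.          0.          1.        ]]
top 456.0977827121261 456.0977827121261 318.20502048446605 231.7906649685479 [[-0.01719526 -0.98593677  0.16623178  0.44657454]
 [-0.99983121  0.01587968 -0.00924009  0.0640795 ]
 [ 0.00647044 -0.16636261 -0.98604341  0.85109603]
 [ 0.          0.          0.          1.        ]]
```

View pics/side0.png

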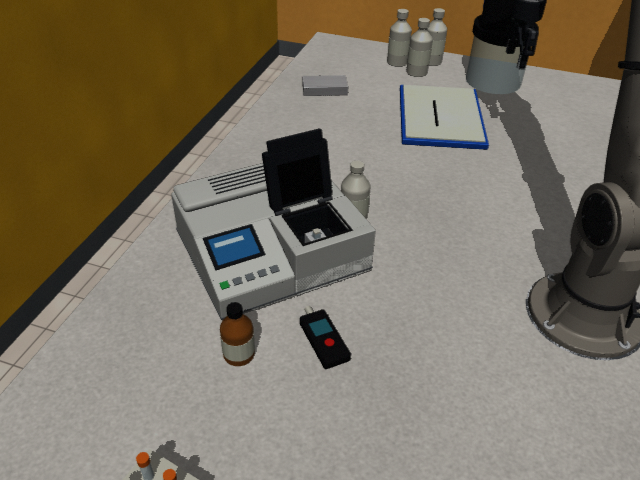

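View pics/top0.png

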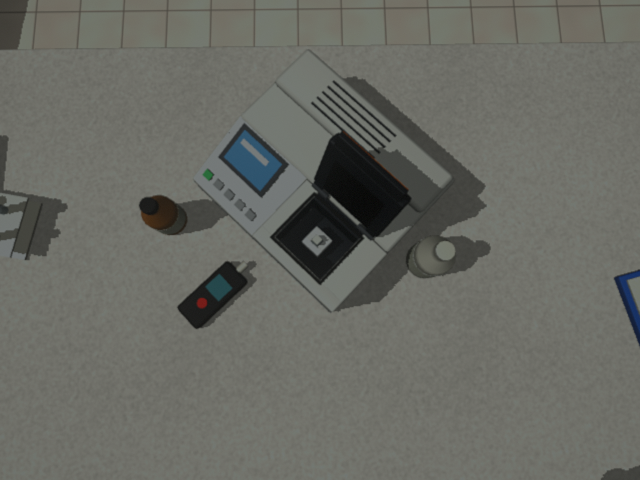

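The side view shows the photometer at (175–375, 150–310) with its cover open at (298,170). In the top view its front-right corner is near (333,310) and front-left near (194,182). The amber bottle is at (160,212), the tester at (212,295) and the white bottle at (435,255). I'll enlarge both.

Run:
```python
import cv2
a=cv2.imread('pics/top0.png')[40:330,180:470];b=cv2.imread('pics/side0.png')[120:320,160:390]
f=lambda i,w,h:cv2.convertScaleAbs(cv2.resize(i,(w,h),interpolation=cv2.INTER_CUBIC),alpha=1.6)
cv2.imwrite('pics/topc.png',f(a,580,580));cv2.imwrite('pics/sidec.png',f(b,690,600))
```

```text
(no output)
```

View pics/topc.png

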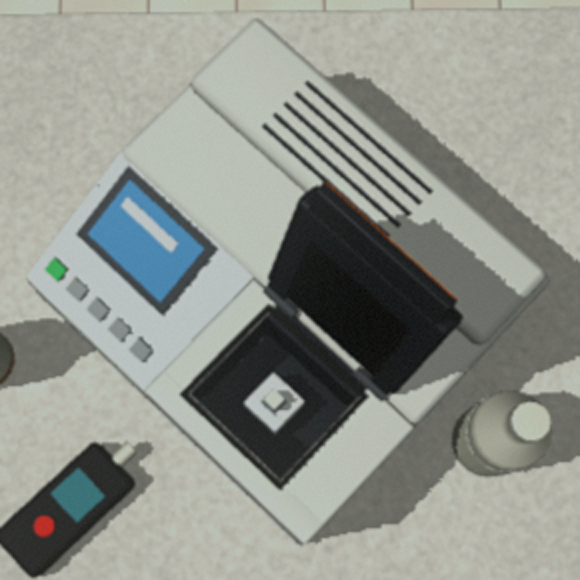

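View pics/sidec.png

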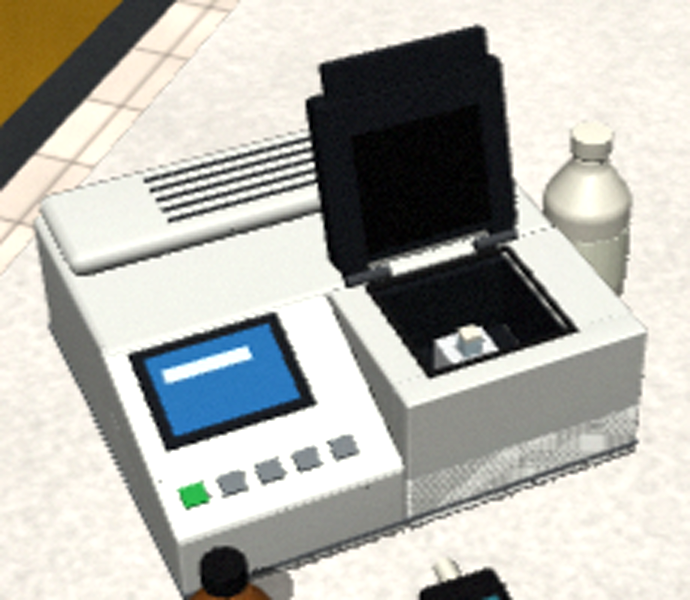

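```bash
cat > h.py <<'E'
import numpy as np
from scipy.spatial.transform import Rotation as R
CAM={'side':(605.6798,315.277,241.578,np.array([[-0.94440267,-0.231671,0.23330697,0.26193896],[-0.32818708,0.62122471,-0.71159898,0.96463787],[0.01992079,-0.74860431,-0.6627177,0.91764518]])),
'top':(456.09778,318.205,231.79,np.array([[-0.01719526,-0.98593677,0.16623178,0.44657454],[-0.99983121,0.01587968,-0.00924009,0.0640795],[0.00647044,-0.16636261,-0.98604341,0.85109603]]))}
def proj(c,p):
    f,cx,cy,T=CAM[c];q=T[:,:3].T@(np.asarray(p)-T[:,3]);return np.array([f*q[0]/q[2]+cx,f*q[1]/q[2]+cy])
def atz(c,u,v,z):
    f,cx,cy,T=CAM[c];d=T[:,:3]@[(u-cx)/f,(v-cy)/f,1];return T[:,3]+d*(z-T[2,3])/d[2]
E
python3 - <<'E'
from h import *
from scipy.optimize import least_squares
P=[('top',331.5,311.5,-.15,-.17,.125),('top',452.5,176,.15,-.17,.145),('top',308.5,49.5,.15,.17,.145),
('side',375,229.3,-.15,-.17,.125),('side',372.3,268.3,-.15,-.17,0),('side',276.7,214.3,-.02,0,.127),('side',331.7,199.3,-.02,-.14,.127)]
def w(q,l):return np.r_[R.from_euler('z',q[2]).as_matrix()[:2,:2]@l[:2]+q[:2],l[2]]
res=lambda q:np.concatenate([proj(c,w(q,np.array([a,b,z])))-[u,v] for c,u,v,a,b,z in P])
s=least_squares(res,[.55,.05,-.8],loss='soft_l1');q=s.x;print(q,np.degrees(q[2]));print(res(q).reshape(-1,2).round(1))
h=w(q,np.array([-.02,-.07,.127]));print('hinge',h)
for th in(1.85,1.57,1.2,0.6,0):
    l=np.array([-.02-.154*np.cos(th),-.07,.127+.154*np.sin(th)]);print(th,w(q,l),proj('side',w(q,l)),proj('top',w(q,l)))
print('tester',atz('top',212,295,.024),atz('top',186,318,.02),atz('top',255,264,.02));print('amber',atz('side',238,361,0));print('white',atz('top',445,250,.15))
E
```

```text
[ 0.66465868  0.05378561 -0.77690127] -44.51316397148115
[[ 0.6  2.2]
 [ 8.   0.2]
 [-0.9 -7.5]
 [ 0.4  0.7]
 [-1.9  5.8]
 [-4.1  0.6]
 [ 0.9 -1.7]]
hinge [0.60132178 0.01789081 0.127     ]
1.85 [ 0.63158593 -0.01186336  0.27503638] [294.49107762 135.59367803] [370.71831695 165.00407494]
1.57 [0.60123433 0.01797679 0.28099995] [303.71116762 143.56393236] [349.02120784 186.53166304]
1.2 [0.56152918 0.05701286 0.27053402] [316.35966979 162.83143262] [319.23206844 218.78747346]
0.6 [0.51068691 0.10699839 0.21395494] [332.64113631 207.61348525] [283.82020984 262.83935467]
0 [0.49150601 0.12585608 0.127     ] [337.31074677 250.66744031] [275.67316156 280.59806625]
tester [0.47407012 0.24885908 0.024     ] [0.43422891 0.29527939 0.02      ] [0.52895026 0.17262642 0.02      ]
amber [0.60978004 0.34685548 0.        ]
white [ 0.53295671 -0.13867344  0.15      ]
```

```bash
cat >> h.py <<'E'
YAW=-44.5
H=np.array([.6013,.0179,.127]);XL=R.from_euler('z',YAW,degrees=True).as_matrix()[:,0];YL=np.array([-XL[1],XL[0],0]);Z=np.array([0,0,1.])
def pose(th,r=.156,n=.005,tilt=None,dy=0):
    """TCP pose on cover at angle th; n = offset from underside plane towards cover top"""
    u=-XL*np.cos(th)+Z*np.sin(th);nn=XL*np.sin(th)+Z*np.cos(th)
    t=th if tilt is None else tilt
    z=XL*np.cos(t)-Z*np.sin(t)
    y=np.cross(z,YL);return H+u*r+nn*n+YL*dy,R.from_matrix(np.c_[YL,y,z])
def rel(p,r,p0,r0):
    return (r0.inv().apply(p-p0)/.12).round(3),((r0.inv()*r).as_rotvec()/np.pi).round(3)
def now():
    from workcell import arm
    s=arm.state();return np.array(s['position']),R.from_euler('xyz',s['ee_rot'],degrees=True),s
def show():
    p,r,s=now();print('t',s['t'],'p',p.round(4),'rpy',np.round(s['ee_rot'],1),'F',np.round(s['ft_force'],2),'gap',round(s['finger_gap'],2),'q',np.round(s['joint_pos'],1))
E
M='x'; python3 -m jog '[{"slide":[0.5,-0.3,-0.3],"turn":[0,0,0],"grip":0},{"slide":[0.96,-0.65,-0.3],"turn":[0,0,0],"grip":0},{"slide":[0.96,-0.65,-0.3],"turn":[0,0,0],"grip":0},{"slide":[0.96,-0.65,-0.3],"turn":[0,0,0],"grip":0}]'
python3 -m jog '[{"slide":[0.96,-0.65,-0.3],"turn":[0,0,0],"grip":0},{"slide":[0.96,-0.65,-0.3],"turn":[0,0,0],"grip":0},{"slide":[0.96,-0.65,-0.3],"turn":[0,0,0],"grip":0},{"slide":[0.96,-0.65,-0.3],"turn":[0,0,0],"grip":0}]'
python3 -m jog '[{"slide":[0.96,-0.65,-0.3],"turn":[0,0,0],"grip":0},{"slide":[0.96,-0.65,-0.3],"turn":[0,0,0],"grip":0},{"slide":[0.96,-0.65,-0.3],"turn":[0,0,0],"grip":0},{"slide":[0.96,-0.65,-0.3],"turn":[0,0,0],"grip":0}]'
python3 - <<'E'
from h import *
show();p0,r0,s=now()
for r in(.28,.156):print(rel(*pose(1.85,r),p0,r0))
E
```

```text
t: 0.43
position: [0.331, -0.4785, 0.2929]
ee_rot: [-179.9, -0.2, 23.0]
ft_force: [0.5, 0.1, -0.5]
finger_gap: 0.504
grip_force: 0.0
t: 0.77
position: [0.4071, -0.3614, 0.3296]
ee_rot: [-180.0, -0.2, 23.1]
ft_force: [1.2, -0.1, 0.4]
finger_gap: 0.499
grip_force: 0.0
t: 1.1
position: [0.4827, -0.2444, 0.3656]
ee_rot: [-180.0, -0.2, 23.1]
ft_force: [-0.1, 0.3, -0.6]
finger_gap: 0.499
grip_force: 0.0
t 1.1 p [ 0.4827 -0.2444  0.3656] rpy [-180.    -0.2   23.1] F [-0.06  0.29 -0.58] gap 0.5 q [ 32.7   8.2 -11.7  93.5   1.5  78.4 -46. ]
(array([ 2.029, -0.99 , -0.235]), array([ 0.088, -0.019, -0.123]))
(array([ 1.917, -1.253,  0.758]), array([ 0.088, -0.019, -0.123]))
```

```bash
python3 -m jog '[{"slide":[1,-0.5,-0.2],"turn":[0,0,0],"grip":0},{"slide":[1,-0.5,-0.2],"turn":[0,0,0],"grip":0},{"slide":[1,-0.5,-0.2],"turn":[0,0,0],"grip":0},{"slide":[1,-0.5,-0.2],"turn":[0,0,0],"grip":0}]'
python3 -m jog '[{"slide":[1,-0.49,-0.035],"turn":[0.088,-0.019,-0.123],"grip":0},{"slide":[1,-0.49,-0.035],"turn":[0.088,-0.019,-0.123],"grip":0},{"slide":[1,-0.49,-0.035],"turn":[0.088,-0.019,-0.123],"grip":0},{"slide":[1,-0.49,-0.035],"turn":[0.088,-0.019,-0.123],"grip":0},{"slide":[1,-0.49,-0.035],"turn":[0.088,-0.019,-0.123],"grip":0},{"slide":[1,-0.49,-0.035],"turn":[0.088,-0.019,-0.123],"grip":0}]'
python3 - <<'E'
from h import *
import cv2
from workcell import viewer
show();p0,r0,s=now()
print(rel(*pose(1.85,.28),p0,r0),rel(*pose(1.85,.156),p0,r0))
a=viewer.snapshot('side')['color'][60:300,200:420];b=viewer.snapshot('wrist')['color']
cv2.imwrite('pics/a1.png',cv2.convertScaleAbs(np.hstack([cv2.resize(a,(440,480)),cv2.resize(b,(360,270))[:, :] if 0 else cv2.copyMakeBorder(cv2.resize(b,(360,270)),0,210,0,0,0)])[:,:,::-1],alpha=1.4))
E
```

```text
t: 1.43
position: [0.5706, -0.1411, 0.3889]
ee_rot: [-179.8, -0.3, 23.3]
ft_force: [-0.6, 1.0, 0.0]
finger_gap: 0.498
grip_force: 0.0
t: 1.93
position: [0.6552, -0.049, 0.3904]
ee_rot: [-163.8, 0.4, 44.9]
ft_force: [0.0, -0.3, 0.5]
finger_gap: 0.499
grip_force: 0.0
t 1.9333 p [ 0.6552 -0.049   0.3904] rpy [-163.8    0.4   44.9] F [ 0.02 -0.34  0.47] gap 0.5 q [ 18.4  29.6 -22.3  64.1  -0.8  99.6 -47.6]
(array([ 0.082, -0.038, -0.028]), array([-0.001,  0.001, -0.004])) (array([ 0.087, -0.035,  1.005]), array([-0.001,  0.001, -0.004]))
```

View pics/a1.png

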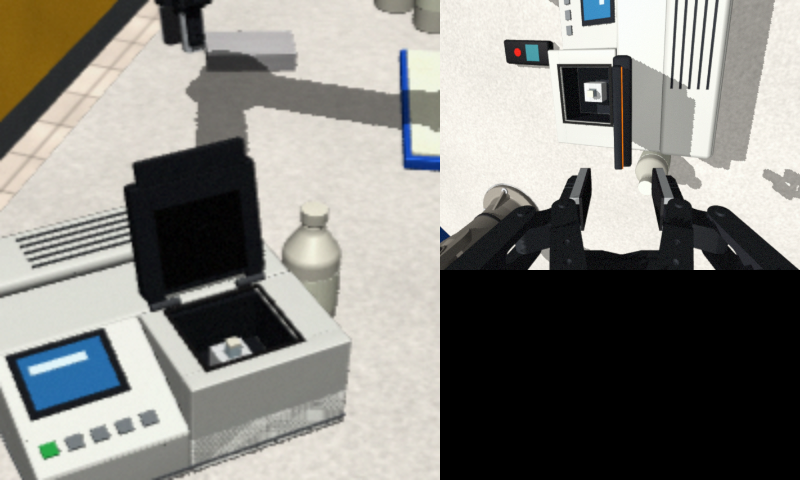

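The wrist view shows the lip edge-on at (622,110) between the fingers at (582,195) and (660,195), so it's well centred. I'll descend astride it.

```bash
python3 -m jog '[{"slide":[0.087,-0.035,0.25],"turn":[0,0,0],"grip":0},{"slide":[0.087,-0.035,0.5],"turn":[0,0,0],"grip":0},{"slide":[0.087,-0.035,0.75],"turn":[0,0,0],"grip":0},{"slide":[0.087,-0.035,1],"turn":[0,0,0],"grip":0},{"slide":[0.087,-0.035,1],"turn":[0,0,0],"grip":0}]'
python3 - <<'E'
from h import *
import cv2
from workcell import viewer
show();p0,r0,s=now()
for th in np.arange(1.85,-.01,-.1):print(round(th,2),*rel(*pose(th),p0,r0))
a=viewer.snapshot('side')['color'][60:300,200:420];b=viewer.snapshot('wrist')['color']
cv2.imwrite('pics/a2.png',cv2.convertScaleAbs(np.hstack([cv2.resize(a,(440,480)),cv2.copyMakeBorder(cv2.resize(b,(360,270)),0,210,0,0,0)])[:,:,::-1],alpha=1.4))
E
```

```text
t: 2.45
position: [0.6304, -0.0153, 0.2739]
ee_rot: [-163.6, 0.8, 45.0]
ft_force: [-0.9, -0.7, -0.9]
finger_gap: 0.499
grip_force: 0.0
t 2.45 p [ 0.6304 -0.0153  0.2739] rpy [-163.6    0.8   45. ] F [-0.86 -0.68 -0.94] gap 0.5 q [ 17.9  29.2 -23.   79.4  -0.8  85.1 -48.5]
1.85 [ 0.028  0.026 -0.023] [-0.002  0.003 -0.004]
1.75 [ 0.026 -0.104 -0.019] [-0.034  0.004 -0.004]
1.65 [ 0.025 -0.233 -0.003] [-0.066  0.004 -0.003]
1.55 [ 0.024 -0.36   0.026] [-0.098  0.004 -0.003]
1.45 [ 0.023 -0.483  0.067] [-0.13   0.004 -0.003]
1.35 [ 0.022 -0.602  0.121] [-0.162  0.004 -0.003]
1.25 [ 0.021 -0.714  0.186] [-0.193  0.004 -0.003]
1.15 [ 0.021 -0.819  0.263] [-0.225  0.005 -0.002]
1.05 [ 0.02  -0.917  0.349] [-0.257  0.005 -0.002]
0.95 [ 0.02  -1.005  0.444] [-0.289  0.005 -0.002]
0.85 [ 0.02  -1.083  0.548] [-0.321  0.005 -0.002]
0.75 [ 0.021 -1.15   0.659] [-0.353  0.005 -0.002]
0.65 [ 0.021 -1.206  0.777] [-0.384  0.005 -0.001]
0.55 [ 0.022 -1.25   0.899] [-0.416  0.005 -0.001]
0.45 [ 0.023 -1.282  1.025] [-0.448  0.005 -0.001]
0.35 [ 0.024 -1.301  1.154] [-0.48   0.005 -0.001]
0.25 [ 0.025 -1.307  1.284] [-0.512  0.006 -0.   ]
0.15 [ 0.027 -1.3    1.414] [-0.544  0.006  0.   ]
0.05 [ 0.028 -1.279  1.542] [-0.575  0.006  0.   ]
```

View pics/a2.png

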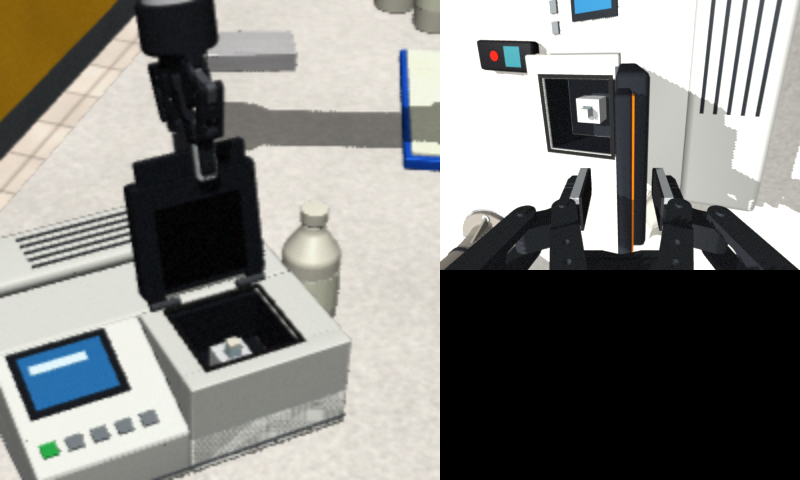

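The front fingertip overlaps the lip at (205,178) and the back finger is behind it, with nothing touched. Now I'll tip it over with the back finger.

```bash
python3 -m jog '[{"slide":[0.025,-0.04,-0.02],"turn":[-0.018,0.004,-0.004],"grip":0},{"slide":[0.025,-0.104,-0.019],"turn":[-0.034,0.004,-0.004],"grip":0},{"slide":[0.025,-0.17,-0.011],"turn":[-0.05,0.004,-0.004],"grip":0},{"slide":[0.025,-0.233,-0.003],"turn":[-0.066,0.004,-0.003],"grip":0},{"slide":[0.025,-0.297,0.011],"turn":[-0.082,0.004,-0.003],"grip":0},{"slide":[0.024,-0.36,0.026],"turn":[-0.098,0.004,-0.003],"grip":0},{"slide":[0.024,-0.422,0.046],"turn":[-0.114,0.004,-0.003],"grip":0},{"slide":[0.023,-0.483,0.067],"turn":[-0.13,0.004,-0.003],"grip":0},{"slide":[0.023,-0.543,0.094],"turn":[-0.146,0.004,-0.003],"grip":0},{"slide":[0.022,-0.602,0.121],"turn":[-0.162,0.004,-0.003],"grip":0},{"slide":[0.022,-0.658,0.153],"turn":[-0.178,0.004,-0.003],"grip":0},{"slide":[0.021,-0.714,0.186],"turn":[-0.193,0.004,-0.003],"grip":0}]'
python3 - <<'E'
from h import *
import cv2
from workcell import viewer
show();p0,r0,s=now()
for th in np.arange(1.25,-.01,-.1):print(round(th,2),*rel(*pose(th),p0,r0))
a=viewer.snapshot('side')['color'][60:300,200:420];b=viewer.snapshot('wrist')['color']
cv2.imwrite('pics/a3.png',cv2.convertScaleAbs(np.hstack([cv2.resize(a,(440,480)),cv2.copyMakeBorder(cv2.resize(b,(360,270)),0,210,0,0,0)])[:,:,::-1],alpha=1.4))
E
```

```text
t: 3.55
position: [0.5766, 0.0492, 0.2854]
ee_rot: [160.9, -0.8, 45.4]
ft_force: [0.1, -0.2, 0.9]
finger_gap: 0.5
grip_force: 0.3
t 3.55 p [0.5766 0.0492 0.2854] rpy [160.9  -0.8  45.4] F [ 0.07 -0.18  0.94] gap 0.5 q [  2.9   9.3 -23.5 104.9  24.   59.6 -75.7]
1.25 [-0.043 -0.062  0.055] [ 0.004 -0.004 -0.002]
1.15 [-0.043 -0.192  0.056] [-0.028 -0.004 -0.002]
1.05 [-0.044 -0.321  0.07 ] [-0.06  -0.004 -0.002]
0.95 [-0.045 -0.449  0.096] [-0.092 -0.004 -0.002]
0.85 [-0.046 -0.573  0.135] [-0.123 -0.004 -0.003]
0.75 [-0.048 -0.692  0.187] [-0.155 -0.003 -0.003]
0.65 [-0.049 -0.806  0.25 ] [-0.187 -0.003 -0.003]
0.55 [-0.051 -0.913  0.324] [-0.219 -0.003 -0.003]
0.45 [-0.052 -1.012  0.408] [-0.251 -0.003 -0.003]
0.35 [-0.054 -1.102  0.502] [-0.283 -0.003 -0.003]
0.25 [-0.056 -1.182  0.604] [-0.314 -0.003 -0.004]
0.15 [-0.057 -1.252  0.714] [-0.346 -0.003 -0.004]
0.05 [-0.059 -1.31   0.83 ] [-0.378 -0.002 -0.004]
```

View pics/a3.png

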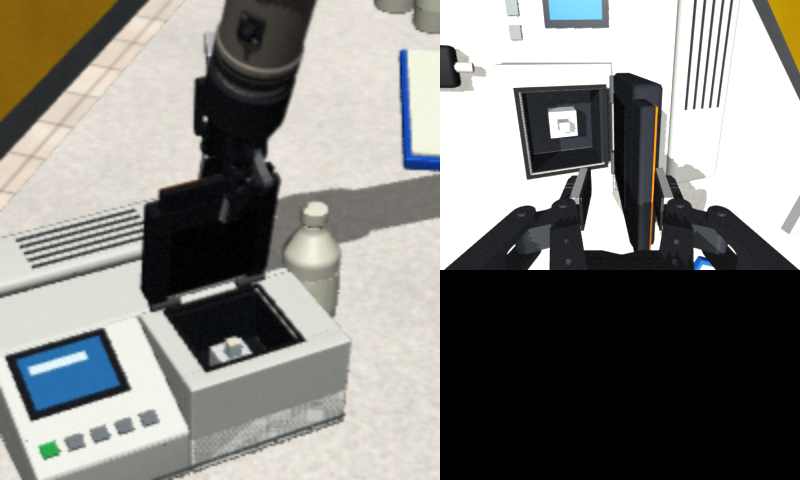

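The cover rests against the back finger at (660,190) at about 1.38 rad. The front finger is at (582,195), ready under it. I'll nudge it on slightly and let it fall onto the front finger.

```bash
python3 -m jog '[{"slide":[-0.043,-0.062,0.055],"turn":[0.004,-0.004,-0.002],"grip":0},{"slide":[-0.043,-0.13,0.055],"turn":[-0.012,-0.004,-0.002],"grip":0},{"slide":[-0.043,-0.13,0.055],"turn":[-0.012,-0.004,-0.002],"grip":0},{"slide":[-0.043,-0.13,0.055],"turn":[-0.012,-0.004,-0.002],"grip":0},{"slide":[-0.043,-0.13,0.055],"turn":[-0.012,-0.004,-0.002],"grip":0},{"slide":[-0.043,-0.13,0.055],"turn":[-0.012,-0.004,-0.002],"grip":0},{"slide":[-0.043,-0.13,0.055],"turn":[-0.012,-0.004,-0.002],"grip":0},{"slide":[-0.043,-0.13,0.055],"turn":[-0.012,-0.004,-0.002],"grip":0},{"slide":[-0.043,-0.13,0.055],"turn":[-0.012,-0.004,-0.002],"grip":0},{"slide":[-0.043,-0.13,0.055],"turn":[-0.012,-0.004,-0.002],"grip":0},{"slide":[-0.043,-0.13,0.055],"turn":[-0.012,-0.004,-0.002],"grip":0},{"slide":[-0.043,-0.13,0.055],"turn":[-0.012,-0.004,-0.002],"grip":0}]'
python3 -m jog '[{"slide":[0,0,0],"turn":[0,0,0],"grip":0},{"slide":[0,0,0],"turn":[0,0,0],"grip":0},{"slide":[0,0,0],"turn":[0,0,0],"grip":0},{"slide":[0,0,0],"turn":[0,0,0],"grip":0},{"slide":[0,0,0],"turn":[0,0,0],"grip":0},{"slide":[0,0,0],"turn":[0,0,0],"grip":0},{"slide":[0,0,0],"turn":[0,0,0],"grip":0},{"slide":[0,0,0],"turn":[0,0,0],"grip":0},{"slide":[0,0,0],"turn":[0,0,0],"grip":0},{"slide":[0,0,0],"turn":[0,0,0],"grip":0},{"slide":[0,0,0],"turn":[0,0,0],"grip":0},{"slide":[0,0,0],"turn":[0,0,0],"grip":0}]'
python3 - <<'E'
from h import *
import cv2
from workcell import viewer
show();p0,r0,s=now()
for th in np.arange(1.2,-.01,-.1):print(round(th,2),*rel(*pose(th),p0,r0))
a=viewer.snapshot('side')['color'][60:300,200:420];b=viewer.snapshot('wrist')['color']
cv2.imwrite('pics/a4.png',cv2.convertScaleAbs(np.hstack([cv2.resize(a,(440,480)),cv2.copyMakeBorder(cv2.resize(b,(360,270)),0,210,0,0,0)])[:,:,::-1],alpha=1.4))
E
```

```text
t: 4.65
position: [0.5622, 0.0544, 0.2696]
ee_rot: [159.2, 0.4, 45.6]
ft_force: [-2.3, -0.4, 3.1]
finger_gap: 0.5
grip_force: 1.7
t: 5.65
position: [0.5622, 0.0545, 0.2696]
ee_rot: [159.2, 0.4, 45.7]
ft_force: [-1.8, 0.3, 5.3]
finger_gap: 0.503
grip_force: 2.7
t 5.65 p [0.5622 0.0545 0.2696] rpy [159.2   0.4  45.7] F [-1.81  0.3   5.27] gap 0.5 q [  1.2   9.  -23.9 107.8  27.   58.6 -79.6]
1.2 [ 0.011  0.027 -0.031] [-0.002  0.002  0.002]
1.1 [ 0.012 -0.103 -0.028] [-0.034  0.002  0.002]
1.0 [ 0.012 -0.232 -0.012] [-0.066  0.002  0.002]
0.9 [ 0.013 -0.359  0.017] [-0.098  0.001  0.002]
0.8 [ 0.014 -0.482  0.059] [-0.13   0.001  0.002]
0.7 [ 0.015 -0.6    0.113] [-0.161  0.001  0.002]
0.6 [ 0.016 -0.713  0.178] [-0.193  0.001  0.002]
0.5 [ 0.017 -0.818  0.254] [-0.225  0.001  0.002]
0.4 [ 0.017 -0.916  0.34 ] [-0.257  0.001  0.002]
0.3 [ 0.018 -1.004  0.436] [-0.289  0.001  0.002]
0.2 [ 0.019 -1.082  0.539] [-0.321  0.001  0.002]
0.1 [ 0.02  -1.149  0.651] [-0.352  0.001  0.002]
-0.0 [ 0.021 -1.205  0.768] [-0.384  0.001  0.002]
```

View pics/a4.png

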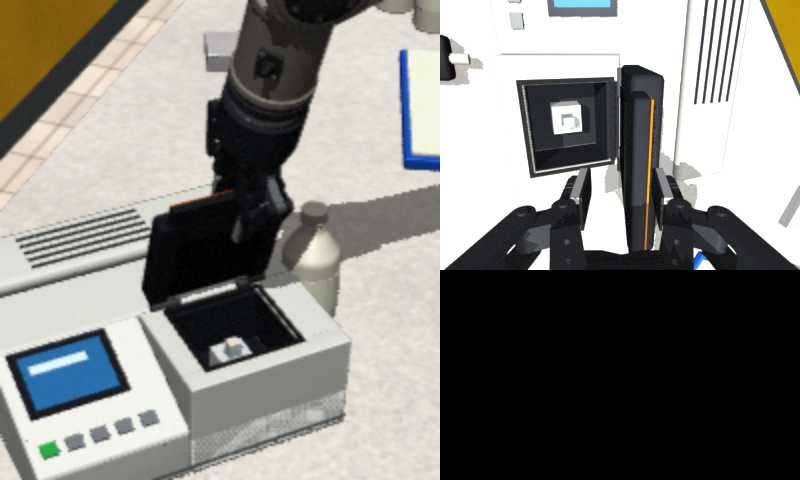

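The cover is still against the back finger, and the 5 N upward force says that fingertip sits on the lip/cover step. I'll back out along the tool by a few mm so it swings free onto the front finger.

```bash
python3 -m jog '[{"slide":[0.01,0,-0.04],"turn":[0,0,0],"grip":0},{"slide":[0.01,0,-0.08],"turn":[0,0,0],"grip":0},{"slide":[0.01,-0.02,-0.08],"turn":[0,0,0],"grip":0},{"slide":[0.01,-0.02,-0.08],"turn":[0,0,0],"grip":0},{"slide":[0.01,-0.02,-0.08],"turn":[0,0,0],"grip":0},{"slide":[0.01,-0.02,-0.08],"turn":[0,0,0],"grip":0},{"slide":[0.01,-0.02,-0.08],"turn":[0,0,0],"grip":0},{"slide":[0.01,-0.02,-0.08],"turn":[0,0,0],"grip":0},{"slide":[0.01,-0.02,-0.08],"turn":[0,0,0],"grip":0},{"slide":[0.01,-0.02,-0.08],"turn":[0,0,0],"grip":0},{"slide":[0.01,-0.02,-0.08],"turn":[0,0,0],"grip":0},{"slide":[0.01,-0.02,-0.08],"turn":[0,0,0],"grip":0}]'
python3 - <<'E'
from h import *
import cv2
from workcell import viewer
show();p0,r0,s=now()
for th in np.arange(1.2,-.01,-.1):print(round(th,2),*rel(*pose(th,.163),p0,r0))
a=viewer.snapshot('side')['color'][60:300,200:420];b=viewer.snapshot('wrist')['color']
cv2.imwrite('pics/a5.png',cv2.convertScaleAbs(np.hstack([cv2.resize(a,(440,480)),cv2.copyMakeBorder(cv2.resize(b,(360,270)),0,210,0,0,0)])[:,:,::-1],alpha=1.4))
E
```

```text
t: 6.75
position: [0.5589, 0.0593, 0.2774]
ee_rot: [159.2, 0.4, 45.6]
ft_force: [-1.0, 0.8, -1.0]
finger_gap: 0.5
grip_force: 0.3
t 6.75 p [0.5589 0.0593 0.2774] rpy [159.2   0.4  45.6] F [-0.99  0.81 -0.96] gap 0.5 q [  0.9   8.4 -24.2 107.5  26.5  59.6 -79.6]
1.2 [ 0.001  0.048 -0.012] [-0.002  0.002  0.002]
1.1 [ 0.002 -0.088 -0.008] [-0.034  0.002  0.002]
1.0 [ 0.003 -0.222  0.009] [-0.066  0.002  0.002]
0.9 [ 0.004 -0.355  0.04 ] [-0.098  0.002  0.002]
0.8 [ 0.004 -0.483  0.083] [-0.13   0.001  0.002]
0.7 [ 0.005 -0.607  0.14 ] [-0.162  0.001  0.002]
0.6 [ 0.006 -0.724  0.208] [-0.193  0.001  0.002]
0.5 [ 0.007 -0.834  0.288] [-0.225  0.001  0.002]
0.4 [ 0.008 -0.936  0.378] [-0.257  0.001  0.002]
0.3 [ 0.009 -1.028  0.478] [-0.289  0.001  0.002]
0.2 [ 0.01  -1.109  0.587] [-0.321  0.001  0.002]
0.1 [ 0.011 -1.18   0.703] [-0.353  0.001  0.002]
-0.0 [ 0.012 -1.238  0.826] [-0.384  0.001  0.002]
```

View pics/a5.png

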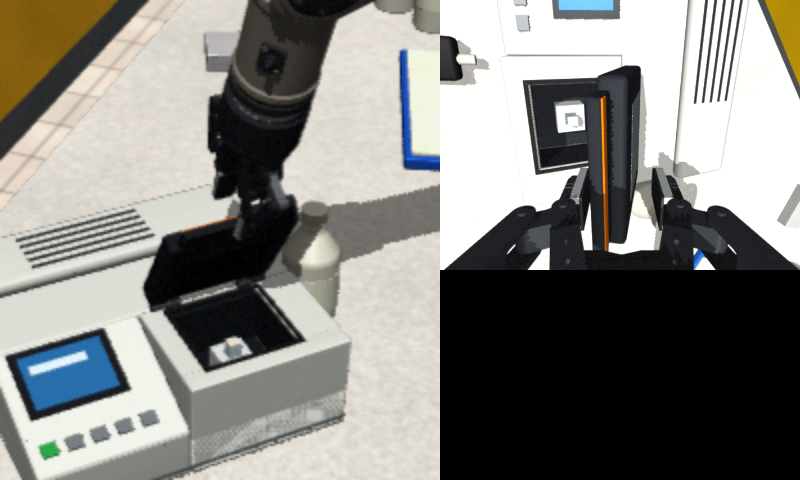

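The cover now lies on the front finger at (585,195), at about 1.06 rad, with the back finger clear. I'll carry it down.

```bash
python3 -m jog '[{"slide":[0.001,-0.02,-0.01],"turn":[-0.016,0.002,0.002],"grip":0},{"slide":[0.002,-0.07,-0.008],"turn":[-0.03,0.002,0.002],"grip":0},{"slide":[0.002,-0.115,-0.005],"turn":[-0.041,0.002,0.002],"grip":0},{"slide":[0.002,-0.16,0],"turn":[-0.052,0.002,0.002],"grip":0},{"slide":[0.003,-0.205,0.006],"turn":[-0.062,0.002,0.002],"grip":0},{"slide":[0.003,-0.25,0.014],"turn":[-0.073,0.002,0.002],"grip":0},{"slide":[0.003,-0.295,0.025],"turn":[-0.084,0.002,0.002],"grip":0},{"slide":[0.003,-0.34,0.036],"turn":[-0.095,0.002,0.002],"grip":0},{"slide":[0.003,-0.385,0.049],"turn":[-0.105,0.002,0.002],"grip":0},{"slide":[0.004,-0.43,0.064],"turn":[-0.116,0.002,0.002],"grip":0},{"slide":[0.004,-0.475,0.08],"turn":[-0.128,0.001,0.002],"grip":0},{"slide":[0.004,-0.52,0.099],"turn":[-0.139,0.001,0.002],"grip":0}]'
python3 - <<'E'
from h import *
show();p0,r0,s=now()
for th in np.arange(.8,-.21,-.1):print(round(th,2),*rel(*pose(th,.163),p0,r0))
E
```

```text
t: 7.85
position: [0.5205, 0.0981, 0.2443]
ee_rot: [134.1, -0.0, 45.5]
ft_force: [-0.5, 0.1, 0.1]
finger_gap: 0.5
grip_force: 0.3
t 7.85 p [0.5205 0.0981 0.2443] rpy [134.1  -0.   45.5] F [-0.54  0.15  0.09] gap 0.5 q [ -14.6    9.9  -28.6  121.5   59.1   64.2 -121.9]
0.8 [-0.004  0.041  0.005] [ 0.01 -0.   -0.  ]
0.7 [-0.004 -0.095  0.004] [-0.022 -0.    -0.   ]
0.6 [-0.005 -0.23   0.016] [-0.054 -0.    -0.   ]
0.5 [-0.005 -0.364  0.041] [-0.086 -0.    -0.   ]
0.4 [-0.005 -0.494  0.08 ] [-0.118 -0.    -0.   ]
0.3 [-0.005 -0.62   0.132] [-0.149 -0.    -0.   ]
0.2 [-0.005 -0.739  0.195] [-0.181 -0.    -0.   ]
0.1 [-0.005 -0.852  0.271] [-0.213 -0.    -0.   ]
0.0 [-0.005 -0.957  0.357] [-0.245 -0.    -0.   ]
-0.1 [-0.005 -1.053  0.454] [-0.277  0.    -0.   ]
-0.2 [-0.005 -1.139  0.559] [-0.309  0.    -0.   ]
```

```bash
cat >> h.py <<'E'
def edgepose(th,t,ins=.010,hg=.0213):
    E=H+(-XL*np.cos(th)+Z*np.sin(th))*.154
    z=XL*np.cos(t)-Z*np.sin(t);y=np.cross(z,YL)
    return E-ins*z+hg*y,R.from_matrix(np.c_[YL,y,z])
E
python3 - <<'E'
from h import *
show();p0,r0,s=now()
for th in np.arange(.66,-.11,-.04):print(round(th,2),*rel(*edgepose(th,np.interp(th,[.3,.66],[.55,.77])),p0,r0))
E
```

```text
t 7.85 p [0.5205 0.0981 0.2443] rpy [134.1  -0.   45.5] F [-0.54  0.15  0.09] gap 0.5 q [ -14.6    9.9  -28.6  121.5   59.1   64.2 -121.9]
0.66 [-0.004 -0.005  0.003] [ 0. -0. -0.]
0.62 [-0.004 -0.058  0.005] [-0.008 -0.    -0.   ]
0.58 [-0.004 -0.111  0.01 ] [-0.015 -0.    -0.   ]
0.54 [-0.004 -0.163  0.016] [-0.023 -0.    -0.   ]
0.5 [-0.005 -0.215  0.025] [-0.031 -0.    -0.   ]
0.46 [-0.005 -0.267  0.035] [-0.039 -0.    -0.   ]
0.42 [-0.005 -0.318  0.048] [-0.047 -0.    -0.   ]
0.38 [-0.005 -0.369  0.062] [-0.054 -0.    -0.   ]
0.34 [-0.005 -0.419  0.079] [-0.062 -0.    -0.   ]
0.3 [-0.005 -0.468  0.097] [-0.07 -0.   -0.  ]
0.26 [-0.005 -0.513  0.121] [-0.07 -0.   -0.  ]
0.22 [-0.005 -0.557  0.147] [-0.07 -0.   -0.  ]
0.18 [-0.005 -0.601  0.175] [-0.07 -0.   -0.  ]
0.14 [-0.005 -0.643  0.204] [-0.07 -0.   -0.  ]
0.1 [-0.005 -0.683  0.235] [-0.07 -0.   -0.  ]
0.06 [-0.005 -0.723  0.268] [-0.07 -0.   -0.  ]
0.02 [-0.005 -0.761  0.302] [-0.07 -0.   -0.  ]
-0.02 [-0.005 -0.798  0.338] [-0.07 -0.   -0.  ]
-0.06 [-0.005 -0.834  0.375] [-0.07 -0.   -0.  ]
-0.1 [-0.005 -0.868  0.414] [-0.07 -0.   -0.  ]
```

Model and measured pose agree at 0.66 rad. I'll carry on to about 0.26 rad.

```bash
python3 -m jog '[{"slide":[-0.004,-0.03,0.004],"turn":[-0.004,0,0],"grip":0},{"slide":[-0.004,-0.07,0.006],"turn":[-0.01,0,0],"grip":0},{"slide":[-0.004,-0.11,0.01],"turn":[-0.015,0,0],"grip":0},{"slide":[-0.004,-0.155,0.015],"turn":[-0.022,0,0],"grip":0},{"slide":[-0.005,-0.2,0.022],"turn":[-0.029,0,0],"grip":0},{"slide":[-0.005,-0.245,0.031],"turn":[-0.036,0,0],"grip":0},{"slide":[-0.005,-0.29,0.041],"turn":[-0.042,0,0],"grip":0},{"slide":[-0.005,-0.335,0.052],"turn":[-0.049,0,0],"grip":0},{"slide":[-0.005,-0.38,0.066],"turn":[-0.056,0,0],"grip":0},{"slide":[-0.005,-0.42,0.079],"turn":[-0.062,0,0],"grip":0},{"slide":[-0.005,-0.46,0.094],"turn":[-0.069,0,0],"grip":0},{"slide":[-0.005,-0.5,0.114],"turn":[-0.07,0,0],"grip":0}]'
python3 - <<'E'
from h import *
import cv2
from workcell import viewer
show();p0,r0,s=now()
for th in np.arange(.3,-.11,-.04):print(round(th,2),*rel(*edgepose(th,.55),p0,r0))
a=viewer.snapshot('side')['color'][60:300,200:420];b=viewer.snapshot('wrist')['color']
cv2.imwrite('pics/a6.png',cv2.convertScaleAbs(np.hstack([cv2.resize(a,(440,480)),cv2.copyMakeBorder(cv2.resize(b,(360,270)),0,210,0,0,0)])[:,:,::-1],alpha=1.4))
E
```

```text
t: 8.85
position: [0.497, 0.1204, 0.1907]
ee_rot: [121.6, 0.0, 45.5]
ft_force: [-0.2, 0.8, -1.6]
finger_gap: 0.5
grip_force: 0.5
t 8.85 p [0.497  0.1204 0.1907] rpy [121.6   0.   45.5] F [-0.18  0.78 -1.63] gap 0.5 q [ -24.8   20.7  -29.5  127.    72.    76.  -145.5]
0.3 [-0.     0.044 -0.01 ] [-0.001 -0.     0.   ]
0.26 [-0.    -0.005  0.003] [-0.001 -0.     0.   ]
0.22 [-0.    -0.054  0.019] [-0.001 -0.     0.   ]
0.18 [-0.    -0.102  0.037] [-0.001 -0.     0.   ]
0.14 [-0.    -0.15   0.056] [-0.001 -0.     0.   ]
0.1 [-0.    -0.196  0.078] [-0.001 -0.     0.   ]
0.06 [-0.    -0.242  0.101] [-0.001 -0.     0.   ]
0.02 [-0.    -0.287  0.126] [-0.001 -0.     0.   ]
-0.02 [-0.    -0.33   0.153] [-0.001 -0.     0.   ]
-0.06 [-0.    -0.373  0.182] [-0.001 -0.     0.   ]
-0.1 [ 0.    -0.414  0.212] [-0.001 -0.     0.   ]
```

View pics/a6.png

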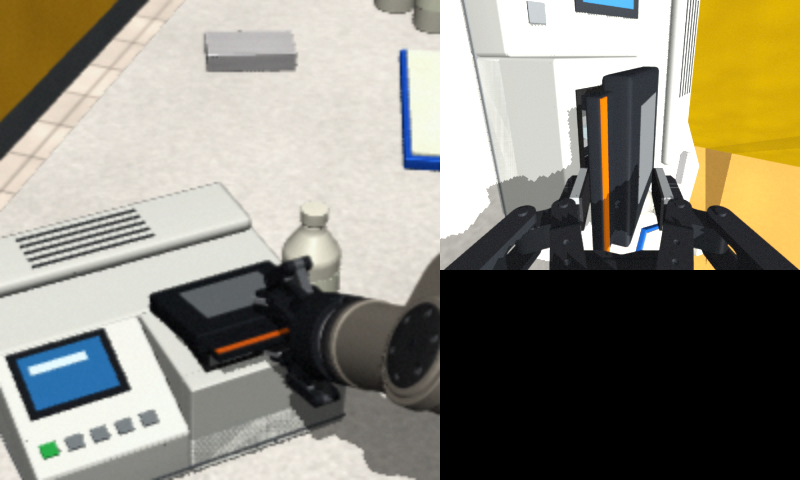

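The cover lies on the lower finger at (583,195), nearly shut, and the upper finger at (660,190) is clear. I'll do the last part slowly.

```bash
python3 -m jog '[{"slide":[0,-0.03,0.01],"turn":[0,0,0],"grip":0},{"slide":[0,-0.05,0.018],"turn":[0,0,0],"grip":0},{"slide":[0,-0.07,0.025],"turn":[0,0,0],"grip":0},{"slide":[0,-0.09,0.032],"turn":[0,0,0],"grip":0},{"slide":[0,-0.11,0.04],"turn":[0,0,0],"grip":0},{"slide":[0,-0.13,0.048],"turn":[0,0,0],"grip":0},{"slide":[0,-0.15,0.056],"turn":[0,0,0],"grip":0},{"slide":[0,-0.165,0.063],"turn":[0,0,0],"grip":0},{"slide":[0,-0.18,0.07],"turn":[0,0,0],"grip":0},{"slide":[0,-0.195,0.078],"turn":[0,0,0],"grip":0},{"slide":[0,-0.21,0.085],"turn":[0,0,0],"grip":0},{"slide":[0,-0.22,0.09],"turn":[0,0,0],"grip":0}]'
python3 -m jog '[{"slide":[0,-0.01,0.006],"turn":[0,0,0],"grip":0},{"slide":[0,-0.02,0.012],"turn":[0,0,0],"grip":0},{"slide":[0,-0.03,0.018],"turn":[0,0,0],"grip":0},{"slide":[0,-0.04,0.024],"turn":[0,0,0],"grip":0},{"slide":[0,-0.05,0.03],"turn":[0,0,0],"grip":0},{"slide":[0,-0.06,0.036],"turn":[0,0,0],"grip":0},{"slide":[0,-0.07,0.042],"turn":[0,0,0],"grip":0},{"slide":[0,-0.08,0.048],"turn":[0,0,0],"grip":0},{"slide":[0,-0.09,0.054],"turn":[0,0,0],"grip":0},{"slide":[0,-0.1,0.06],"turn":[0,0,0],"grip":0},{"slide":[0,-0.11,0.066],"turn":[0,0,0],"grip":0},{"slide":[0,-0.12,0.072],"turn":[0,0,0],"grip":0}]'
python3 - <<'E'
from h import *
import cv2
from workcell import viewer
show();p0,r0,s=now()
for th in np.arange(.02,-.11,-.04):print(round(th,2),*rel(*edgepose(th,.55),p0,r0))
print('front dir in tool',r0.inv().apply(-XL),'down',r0.inv().apply(-Z))
a=viewer.snapshot('side')['color'][130:330,200:420];b=viewer.snapshot('wrist')['color']
cv2.imwrite('pics/a7.png',cv2.convertScaleAbs(np.hstack([cv2.resize(a,(440,400)),cv2.copyMakeBorder(cv2.resize(b,(360,270)),0,130,0,0,0)])[:,:,::-1],alpha=1.4))
E
```

```text
t: 9.95
position: [0.4938, 0.1227, 0.1632]
ee_rot: [121.6, 0.1, 45.5]
ft_force: [-0.9, 2.9, -0.4]
finger_gap: 0.5
grip_force: 1.0
t: 10.95
position: [0.4941, 0.1214, 0.1471]
ee_rot: [121.4, 0.1, 45.3]
ft_force: [-0.3, -1.0, -0.3]
finger_gap: 0.5
grip_force: 0.0
t 10.95 p [0.4941 0.1214 0.1471] rpy [1.214e+02 1.000e-01 4.530e+01] F [-0.34 -1.03 -0.29] gap 0.5 q [ -26.3   26.2  -28.8  128.    74.9   76.2 -152.1]
0.02 [ 0.011  0.035 -0.044] [ 0.     0.001 -0.   ]
-0.02 [ 0.011 -0.009 -0.017] [ 0.     0.001 -0.   ]
-0.06 [ 0.011 -0.052  0.011] [ 0.     0.001 -0.   ]
-0.1 [ 0.011 -0.093  0.041] [ 0.     0.001 -0.   ]
front dir in tool [-0.00290849 -0.52144433 -0.85328035] down [ 0.00134829 -0.85328523  0.52144271]
```

View pics/a7.png

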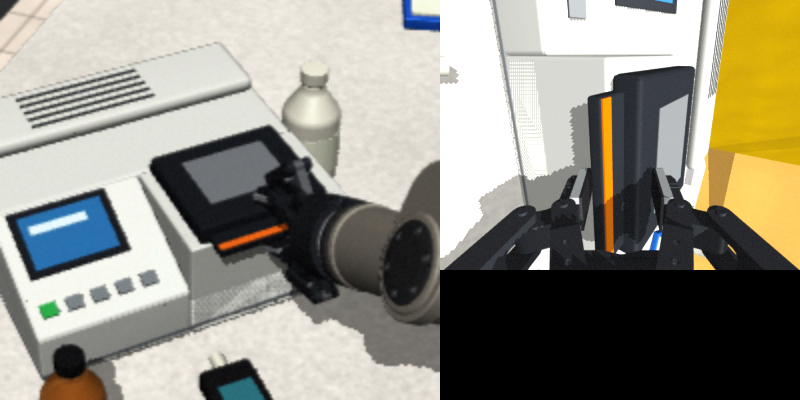

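The cover looks shut (orange lip level at (252,238)) and the finger is unloaded. I'll withdraw forwards, away from the lip.

```bash
python3 -m jog '[{"slide":[0,-0.05,-0.05],"turn":[0,0,0],"grip":0},{"slide":[0,-0.1,-0.13],"turn":[0,0,0],"grip":0},{"slide":[0,-0.16,-0.22],"turn":[0,0,0],"grip":0},{"slide":[0,-0.22,-0.32],"turn":[0,0,0],"grip":0},{"slide":[0,-0.28,-0.43],"turn":[0,0,0],"grip":0},{"slide":[0,-0.32,-0.5],"turn":[0,0,0],"grip":0},{"slide":[0,-0.32,-0.5],"turn":[0,0,0],"grip":0}]'
python3 - <<'E'
from h import *
show();p0,r0,s=now()
p,_=edgepose(-.02,.55);print('forward of edge pose',(p0-p)@-XL,'side',(p0-p)@YL,'up',r0.inv().apply(Z))
E
```

```text
t: 11.63
position: [0.4416, 0.176, 0.1452]
ee_rot: [121.7, 0.0, 45.7]
ft_force: [0.1, 0.0, 0.8]
finger_gap: 0.5
grip_force: 0.0
t 11.6333 p [0.4416 0.176  0.1452] rpy [121.7   0.   45.7] F [0.05 0.02 0.81] gap 0.5 q [ -32.8   27.5  -32.7  127.2   68.5   81.5 -155.8]
forward of edge pose 0.07332231644550916 side 0.0008259379197651448 up [-3.02745597e-06  8.50940055e-01 -5.25262812e-01]
```

```bash
python3 -m jog '[{"slide":[0,0.15,-0.15],"turn":[0,0,0],"grip":0},{"slide":[0,0.35,-0.3],"turn":[0,0,0],"grip":0},{"slide":[0,0.6,-0.5],"turn":[0,0,0],"grip":0},{"slide":[0,0.85,-0.65],"turn":[0,0,0],"grip":0},{"slide":[0,0.85,-0.65],"turn":[0,0,0],"grip":0},{"slide":[0,0.85,-0.65],"turn":[0,0,0],"grip":0}]'
python3 - <<'E'
from h import *
import cv2
from workcell import viewer
show()
a=viewer.snapshot('side')['color'][130:380,190:420];b=viewer.snapshot('top')['color']
cv2.imwrite('pics/a8.png',cv2.convertScaleAbs(np.hstack([cv2.resize(a,(400,435)),cv2.resize(b[20:340,120:480],(400,435))])[:,:,::-1],alpha=1.4))
E
```

```text
t: 12.13
position: [0.434, 0.1822, 0.2751]
ee_rot: [121.5, -0.2, 45.4]
ft_force: [-0.5, 0.5, -1.4]
finger_gap: 0.498
grip_force: 0.0
t 12.1333 p [0.434  0.1822 0.2751] rpy [121.5  -0.2  45.4] F [-0.49  0.47 -1.4 ] gap 0.5 q [ -30.2   12.9  -35.3  122.6   60.2   85.5 -138.9]
```

View pics/a8.png

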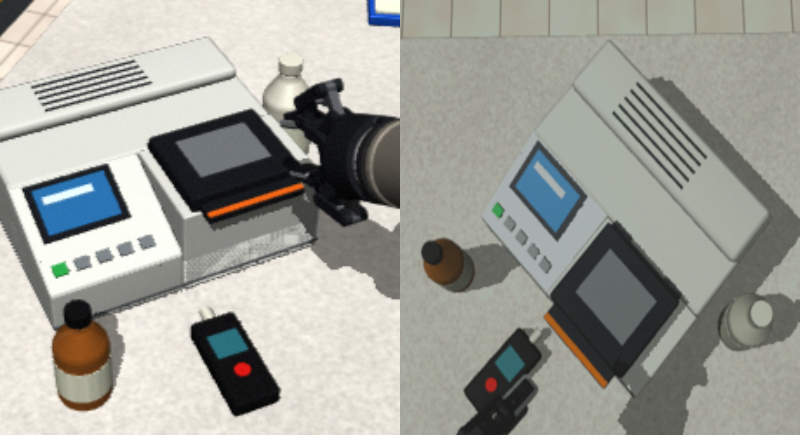

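Both views show the cover shut, the hand clear of it, and the bottles and tester where they were. Handing in.

```bash
python3 -m jog '[{"slide":[0,0,0],"turn":[0,0,0],"grip":0},{"slide":[0,0,0],"turn":[0,0,0],"grip":0}]'; python3 -c "
from workcell import arm;print(arm.job_done())"
```

```text
t: 12.4
position: [0.4335, 0.1813, 0.2718]
ee_rot: [121.6, 0.2, 45.4]
ft_force: [0.8, -0.1, -0.1]
finger_gap: 0.499
grip_force: 0.0
the job is handed in; nothing more can be done
None
```

The cover was tipped forward, caught on a finger at about 1.06 rad, carried down until shut, and the hand withdrawn; the bottles and tester look unmoved, the cuvette was not touched, and the job was handed in at 12.4 s (no verdict was returned).

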